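# Click a connector hood shut in a hand squeezer

## Robot

A 6-joint arm with a two-finger parallel gripper is mounted at the origin on the work surface. World frame = base frame: x ahead of the robot, y to its left, z up, the work surface at z = 0. Lengths are in m, angles in rad, forces in N, time in s.
With the tool pointing down it reaches from about 0.35 to 0.925 m from the base axis. Payload 6.4 kg.
Tool frame: the origin (TCP) lies where the fingers leave the gripper's body, on its centre line; the fingertips stand 97 mm ahead of it and the grasp point (between the pads) lies 78 mm ahead of it; z points along the fingers, y is the direction in which the jaws open and shut (so a half turn about z gives the same grasp; the last joint's range is limited). The gripper opens to 94 mm and grips with 3 to 60 N. Pads are 16 mm wide; open, the fingers measure 119 mm over their backs; the gripper's body (75 mm by 177 mm) begins 78 mm behind the grasp point.
Start: joints at [-1.458, 0.245, 1.558, -0, 1.339, -0.174], TCP at [0.184, -0.623, 0.303] pointing down, gripper open.
Joint ranges: [-3.13, 3.13], [-1.02, 2.26], [0.13, 2.54], [-0.95, 4.09], [0.21, 2.88], [-2.74, 2.74]. Speed limits (rad/s): [2.57, 2.57, 3.14, 3.14, 3.14, 3.14].

## Interface

Orientations are given as a unit quaternion [x, y, z, w].
In Python, from cell import manip gives the robot as it stands. The module is installed in compiled form; this text tells all that it offers. Calls block until the motion is done:
- manip.move_to(position, orientation): joint-space move of the TCP to a pose.
- manip.line_to(position, feed=0.15, rotation=None, until_force=None): straight line of the TCP; rotation=None keeps the orientation; feed is the mean speed in m/s. With until_force (N) it stops when the force on the tool has changed by that much, and returns True; else False.
- manip.set_joints(angles): joint-space move.
- manip.set_gripper(opening, f_grip=None): opening from 0.0 (shut) to 1.0 (fully open); f_grip is the grip in N (None keeps the last); returns when the fingers have stopped.
- manip.pause(seconds).
- manip.ik(position, orientation): joint angles nearest the present ones, or None.
- manip.read_camera(name): name is "scene" or "top"; returns (picture, depth): 384x512x3 uint8, red, green, blue; 384x512 float32, m along the optical axis (not along the pixel's ray), 0 where there is no reading.
- manip.camera_model(name): a dict with "camera_matrix" (3x3 intrinsics, pixels), "camera_from_world" (4x4, takes a point from world to camera coordinates). Camera axes: x right, y down, z forward; pixel columns grow to the right and rows downward; lengths in m; the calibration is good to about 2 mm. A picture is of the moment at which its call begins. camera_model takes no time and is no camera call.
A pose or a line that the arm cannot do raises manip.IKError and nothing moves.
- manip.hand_in(): hands the job in, once; it reports no verdict.
Readings, each from a call of its own:
- manip.get_clock(): time.
- manip.get_joint_pos(): joint angles.
- manip.get_joint_vel(): joint speeds.
- manip.get_effort(): joint torques, N m.
- manip.get_tcp_pos(): TCP position.
- manip.get_ee_rot(): TCP orientation.
- manip.get_force(): force on the tool from outside, world axes, zero at the start.
- manip.get_torque(): the same for the moment, N m.
- manip.get_width(): opening from 0.0 (shut) to 1.0 (fully open).
Only numpy, scipy, OpenCV 4.12 (cv2) and the standard library are available. Lean on these libraries where they do the work, as an engineer would, in place of code of your own. Each camera call takes 0.05 s, during which the arm holds its last target.

## Task

Stand the connector hood in the nest between the noses of the bench squeezer, and let go of it. Then squeeze the two handles together until the hood's cover gives and clicks home, easing off as soon as it has so that the closed hood is not crushed. Let the handles spring open again, leave the closed hood standing in the nest, and do not disturb the other things on the bench.

Things in the scene. Friction and masses are not known exactly. Their poses are not given: they have to be found in the camera images.
- squeezer: Nutcracker-like hand squeezer fixed flat on the blue mat (mat top 2 mm above the table). Origin under the nest's middle, on the mat. +x runs to its two upright hinge pins (80 mm from the nest, at y +-14 mm, 51 mm tall); two handles run to -x; +y is its left, z up. Steel jaw bars pass the nest at |y| 38 to 48 mm, 33 to 43 mm above the mat.
- nest (a point): Centre of the nest floor, 14 mm above the mat; axes as the squeezer. Pocket 44 mm long in x between end walls 6 mm high, 6 mm thick; 32 mm wide, open at both y sides. From each side a steel nose with a round upright front (12 wide, 28 tall, middle 24 mm above this floor) points in; with handles open each front is 18.5 to 22.5 mm from the middle, set by a screw, different each time, not measured.
- grip_l (a point): Left (+y) handle: middle of its straight round black rubber grip (12 mm thick, 80 mm long), 38 mm above the mat. When open, the grips are parallel to the squeezer's x axis, at x -85 mm and y +-29 mm from the nest (70 mm over both outsides). Moves with the handle. A push here is about doubled at the nose (165 mm and 80 mm from the pin).
- grip_r (a point): Right (-y) handle: middle of its rubber grip, likewise.
- handle_l (a joint): Angle of the left handle about its pin, rad: 0 = sprung open against its stop, grows as it closes, at most 0.145. Its return spring takes 2 to 3 N at the grip. The handles are not geared to each other.
- handle_r (a joint): The same for the right handle.
- hood_center (a point): Centre, half-way up, of the fixed half of the loose grey connector hood, which stands upright (75 to 115 g). Fixed half: 36 mm in x, 18 mm in y, 45 mm tall, on a steel flange 40 x 18 mm, 6 mm high; black cable stub (13 mm wide, 8 mm high) on top. This point is 22.5 mm above its underside, z up. Grasp the fixed half across x, high up.
- hood: The same hood, origin on its underside under the fixed half, same axes. Its cover is on the +y side: outer face at y 20 mm when proud, 15 mm when home; so the open hood is 29 mm thick, its middle at y 5.5 mm. It belongs in the nest with its flange on the floor, its x along the nest's x (either way round) and that middle midway between the noses.
- cover (a joint): Travel of the hood's cover (32 mm in x, 6 mm thick, 8 to 44 mm above the underside), in m: 0 = proud, 0.005 = home. Force rises to about 30 N at 1.2 mm, then falls away to nil at 3.6 mm, from where it snaps home by itself and stays. Once home it must not be pressed with 20 N or more (about 12 N at each grip).
- multimeter: Bystander: grey multimeter lying flat, 180 x 90 x 41 mm. Origin under its centre.
- parts_tray: Bystander: white open tray 110 x 80 x 30 mm. Origin under its centre.
- screwdriver: Bystander: black-handled screwdriver lying on the mat.

How it is judged:
By the outcome, as a careful person would: the job done as asked, in the order asked, and still so for the second after the job is handed in, with the robot touching nothing.
It also fails if it takes over 67 s, if anything falls off the work surface, if the arm or the gripper's body presses on something with over 40 N, if the wrist force passes 120 N, or if a joint passes its speed limit or range.

## Working session

There is one attempt and no reset: what is moved stays moved. The work goes in short steps, each a Python script; the robot and the scene stay as the last script left them, time stands still between calls to the robot, and variables do not carry over. Pictures are saved under pics/ and viewed, and the job is handed in when it is done.

```bash
mkdir -p pics; ls; cat > h.py <<'E'
from cell import manip
import numpy as np, cv2
def snap(n,tag):
    im,d=manip.read_camera(n); cv2.imwrite(f'pics/{tag}.png',im[:,:,::-1]); np.save(f'pics/{tag}.npy',d); return im,d
def world(n,u,v,z):
    m=manip.camera_model(n);K=np.array(m['camera_matrix']);T=np.linalg.inv(np.array(m['camera_from_world']))
    r=T[:3,:3]@np.linalg.solve(K,[u,v,1]);o=T[:3,3]
    return o+r*(z-o[2])/r[2]
def cloud(n,d):
    m=manip.camera_model(n);K=np.array(m['camera_matrix']);T=np.linalg.inv(np.array(m['camera_from_world']))
    v,u=np.mgrid[:d.shape[0],:d.shape[1]]
    p=np.stack([(u-K[0,2])/K[0,0]*d,(v-K[1,2])/K[1,1]*d,d],-1)
    return p@T[:3,:3].T+T[:3,3]
E
python3 - <<'E'
from h import *
for n in('scene','top'):
    snap(n,n+'0'); m=manip.camera_model(n); print(n,np.round(m['camera_matrix'],1),np.round(np.linalg.inv(m['camera_from_world']),3))
print(manip.get_clock(),manip.get_ee_rot(),manip.get_force())
E
```

```text
pics
scene [[357.2   0.  254.1]
 [  0.  357.2 197.4]
 [  0.    0.    1. ]] [[-0.541  0.593 -0.596  1.092]
 [ 0.841  0.386 -0.378  0.333]
 [ 0.006 -0.706 -0.708  0.669]
 [ 0.     0.     0.     1.   ]]
top [[385.2   0.  252.2]
 [  0.  385.2 188.5]
 [  0.    0.    1. ]] [[ 0.013 -0.981  0.192  0.347]
 [-1.    -0.012  0.005 -0.009]
 [-0.003 -0.192 -0.981  1.178]
 [ 0.     0.     0.     1.   ]]
0.1 [ 9.89732505e-01  1.42929569e-01  2.77903552e-05 -8.40347038e-04] [ 0.20137932  0.11425851 -0.38390193]
```

View pics/scene0.png

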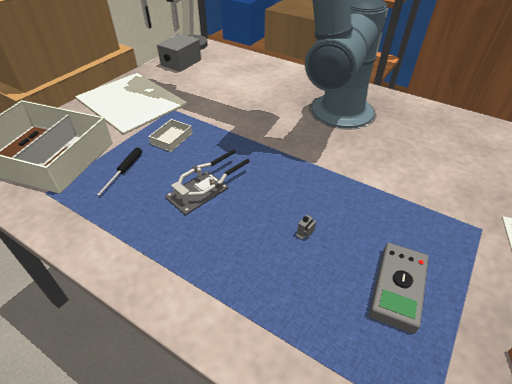

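View pics/top0.png

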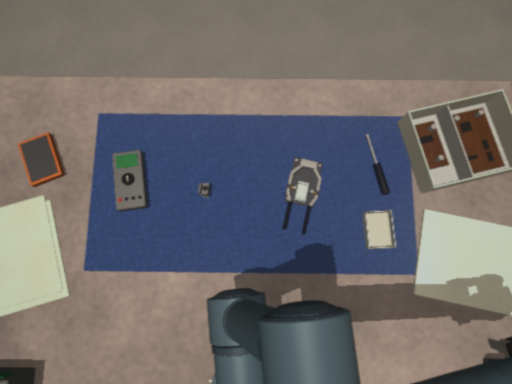

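```bash
python3 - <<'E'
import cv2
t=cv2.imread('pics/top0.png');s=cv2.imread('pics/scene0.png')
def c(i,x0,y0,x1,y1,k): return cv2.resize(i[y0:y1,x0:x1],None,fx=k,fy=k,interpolation=cv2.INTER_CUBIC)
cv2.imwrite('pics/t_sq.png',c(t,270,150,340,240,6.5 and 6))
cv2.imwrite('pics/s_sq.png',c(s,155,140,265,220,7))
import numpy as np
cv2.imwrite('pics/hood.png',np.hstack([c(t,190,174,222,206,12),c(s,290,208,322,240,12)]))
E
```

```text
(no output)
```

View pics/t_sq.png

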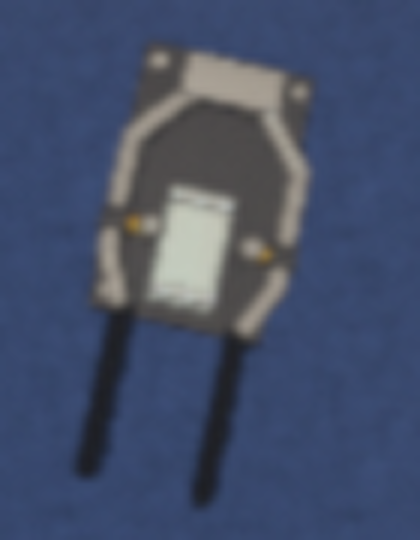

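View pics/s_sq.png

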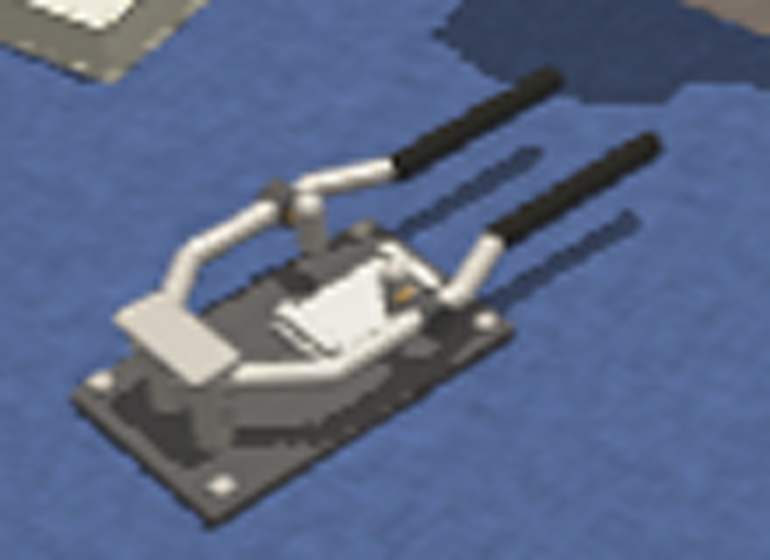

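View pics/hood.png

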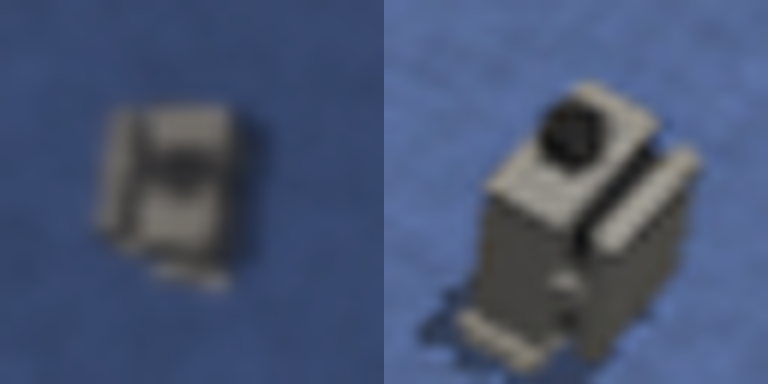

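```bash
cat > fit.py <<'E'
from h import *
from scipy.optimize import least_squares
def proj(n,P):
    m=manip.camera_model(n);K=np.array(m['camera_matrix']);T=np.array(m['camera_from_world'])
    p=np.asarray(P)@T[:3,:3].T+T[:3,3];p=p@K.T;return p[:,:2]/p[:,2:]
def up(p,k,o): return (np.array(p,float)+.5)/k-.5+np.array(o)
def place(q,L):
    c,s=np.cos(q[2]),np.sin(q[2]);L=np.array(L,float)/1000
    return np.c_[q[0]+c*L[:,0]-s*L[:,1],q[1]+s*L[:,0]+c*L[:,1],L[:,2]+.002]
def fit(obs,q0):
    def f(q): return np.concatenate([(proj(n,place(q,L))-U).ravel() for n,L,U in obs])
    r=least_squares(f,q0,x_scale=[.01,.01,.05]);return r.x,f(r.x).reshape(-1,2)
E
cat > f1.py <<'E'
from fit import *
G=[[-125,29,38],[-45,29,38],[-125,-29,38],[-45,-29,38]]
N=[[28,16,20],[28,-16,20],[-28,16,20],[-28,-16,20]]
ot=('top',G+N[:2],up([(88,472),(120,312),(202,500),(235,340),(172,187),(235,198)],6,(270,150)))
os_=('scene',G,up([(653,143),(500,235),(550,78),(400,168)],7,(155,140)))
for o in([ot],[os_],[ot,os_]):
    q,r=fit(o,[.5,-.12,-.2]);print(np.round(q,4));print(np.round(r,1).tolist())
H=[[18,9,45],[18,-9,45],[-18,-9,45],[-18,9,45]]
ht=('top',H,up([(150,108),(232,108),(235,232),(138,230)],12,(190,174)))
C=[[16,20,44],[-16,20,44]]
hs=('scene',H+C,up([(575-384,230),(488-384,188),(590-384,83),(657-384,130),(610-384,252),(702-384,160)],12,(290,208)))
for o in([ht],[hs],[ht,hs]):
    q,r=fit(o,[.5,.12,0]);print(np.round(q,4));print(np.round(r,1).tolist())
E
python3 f1.py
```

```text
[ 0.5681 -0.1535 -0.2145]
[[-0.1, -0.3], [0.2, 0.3], [0.1, -0.5], [0.0, -0.1], [0.0, 0.1], [-0.2, 0.5]]
[ 0.5647 -0.1519 -0.21  ]
[[-0.4, -0.1], [0.1, 0.2], [0.1, 0.1], [0.2, -0.1]]
[ 0.5668 -0.1528 -0.2162]
[[-0.4, 0.1], [-0.1, 0.7], [-0.2, -0.1], [-0.2, 0.4], [-0.2, 0.5], [-0.4, 1.0], [-0.9, 0.4], [-0.7, 0.6], [-0.3, 0.4], [-0.5, 0.2]]
[0.5691 0.1375 0.0047]
[[0.4, -0.8], [-0.4, -0.8], [-1.0, 0.7], [1.0, 0.8]]
[ 0.5667  0.1413 -0.1027]
[[-1.0, 0.3], [-0.3, 0.0], [-0.3, -0.3], [0.6, -0.6], [0.6, 0.6], [0.4, -0.1]]
[ 0.5676  0.1403 -0.0615]
[[-0.1, -0.5], [-1.0, -0.1], [-2.4, 1.4], [-0.3, 1.1], [-1.2, 0.4], [-0.8, 0.3], [-1.3, -0.3], [-0.2, -0.8], [0.5, 0.6], [-0.2, -0.3]]
```

```bash
cat > ov.py <<'E'
from fit import *
def box(x0,x1,y0,y1,z0,z1):
    P=[[x,y,z] for x in(x0,x1) for y in(y0,y1) for z in(z0,z1)]
    E=[(a,a^b) for a in range(8) for b in(1,2,4) if a<a^b];return P,E
def overlay(n,img,q,boxes,o,wh,k,col=(0,255,255)):
    im=cv2.imread(img)[o[1]:o[1]+wh[1],o[0]:o[0]+wh[0]];im=cv2.resize(im,None,fx=k,fy=k,interpolation=cv2.INTER_CUBIC)
    for b in boxes:
        P,E=box(*b);u=(proj(n,place(q,P))-np.array(o)+.5)*k-.5
        for i,j in E: cv2.line(im,tuple(np.int32(u[i].round())),tuple(np.int32(u[j].round())),col,1)
    return im
HB=[(-18,18,-9,9,6,45),(-16,16,14,20,8,44),(-20,20,-9,9,0,6)]
SB=[(-125,-45,23,35,32,44),(-125,-45,-35,-23,32,44),(-28,-22,-16,16,14,20),(22,28,-16,16,14,20)]
E
python3 - <<'E'
from ov import *
r=[]
for q in([.5691,.1385,-.02],[.5676,.1403,-.0615],[.5676,.1405,-.1]):
    r.append(np.hstack([overlay('top','pics/top0.png',q,HB,(190,172),(28,28),9),overlay('scene','pics/scene0.png',q,HB,(290,210),(28,28),9)]))
cv2.imwrite('pics/hov.png',np.vstack(r)[:,:])
q=[.567,-.1528,-.2135]
cv2.imwrite('pics/sov.png',np.hstack([overlay('top','pics/top0.png',q,SB,(275,155),(55,85),6),overlay('scene','pics/scene0.png',q,SB,(165,145),(90,85),5)[:510]]) if 0 else overlay('top','pics/top0.png',q,SB,(275,150),(55,90),6))
cv2.imwrite('pics/sov2.png',overlay('scene','pics/scene0.png',q,SB,(160,145),(95,72),7))
E
```

```text
(no output)
```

View pics/hov.png

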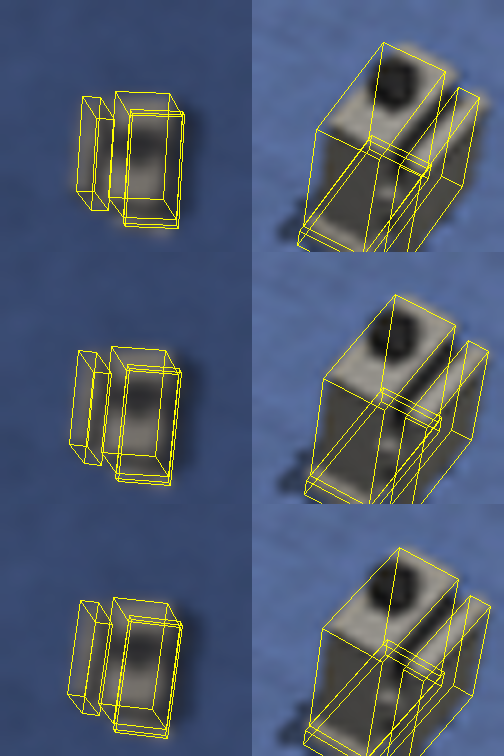

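View pics/sov.png

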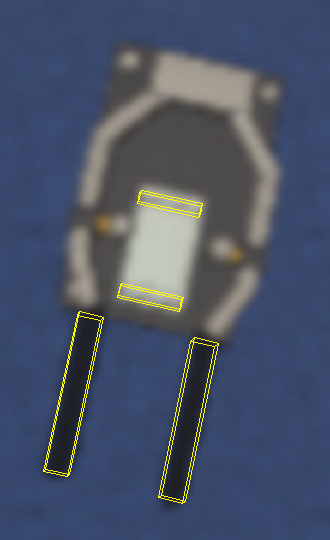

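View pics/sov2.png

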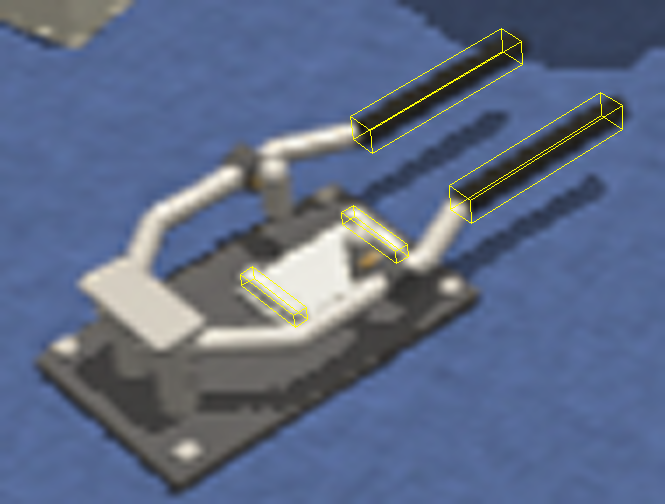

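```bash
cat >> h.py <<'E'
def quat(a): return [float(np.cos(a/2)),float(np.sin(a/2)),0.,0.]
E
python3 - <<'E'
from h import *
q=quat(np.pi/2-.08)
print(manip.ik([.568,.140,.20],q), manip.ik([.567,-.1528,.2],quat(np.pi/2-.2135)), manip.ik([.48,-.135,.2],quat(-.2135)), manip.ik([.48,-.135,.2],quat(np.pi-.2135)))
manip.move_to([.568,.140,.20],q)
print(manip.get_clock())
print(manip.line_to([.568,.140,.116],feed=.1,until_force=8),manip.get_tcp_pos(),manip.get_clock())
manip.set_gripper(.45,10); snap('scene','pre')
manip.set_gripper(0,20)
print(manip.get_width()*94,manip.get_force(),manip.get_clock())
manip.line_to([.568,.140,.20],feed=.1)
print(manip.get_width()*94,manip.get_force(),manip.get_clock())
snap('scene','lift');snap('top','liftt')
E
python3 - <<'E'
import cv2,numpy as np
a=[cv2.resize(cv2.imread(f'pics/{n}.png')[y:y+60,x:x+60],None,fx=6.5,fy=6.5,interpolation=cv2.INTER_CUBIC) for n,x,y in(('pre',275,185),('lift',275,150))]
cv2.imwrite('pics/grasp.png',np.hstack(a))
E
```

```text
[ 4.79742521e-02  2.09029218e-01  1.80003748e+00 -4.44089210e-16
  1.13252596e+00  1.27974252e-01] [-4.56178272e-01  2.13914485e-01  1.79426844e+00 -4.44089210e-16
  1.13340973e+00 -2.42678272e-01] [-5.01954064e-01  1.08485569e-02  2.01704377e+00 -4.44089210e-16
  1.11370033e+00  1.28234226e+00] [-5.01954064e-01  1.08485569e-02  2.01704377e+00 -4.44089210e-16
  1.11370033e+00 -1.85925039e+00]
3.1167
False [0.56856803 0.14003235 0.11674324] 4.1083
35.94859194316463 [ 0.07014399 -0.22145413  0.86120255] 5.3583
36.13422677026255 [-0.7470779   0.3618709  -1.62640167] 6.35
```

View pics/grasp.png

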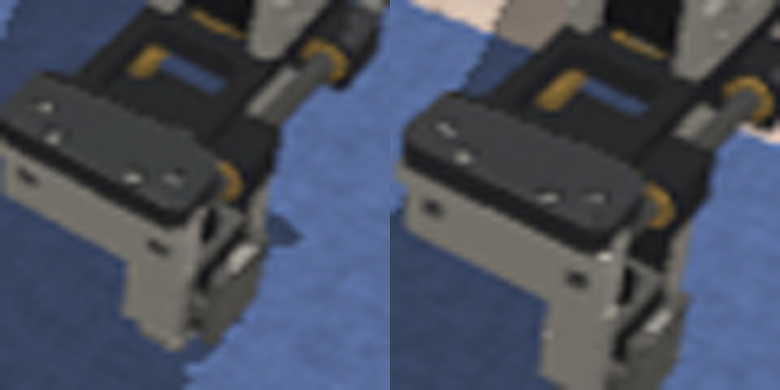

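```bash
python3 - <<'E'
from h import *
q=quat(np.pi/2-.2135)
manip.move_to([.5658,-.1582,.205],q)
snap('scene','hov_s');snap('top','hov_t')
print(manip.get_tcp_pos(),manip.get_width()*94,manip.get_clock())
from ov import *
p=manip.get_tcp_pos()
# hood overlay at held height: shift z by tcp z-.114-.002
dz=(p[2]-.114-.002)*1000
HBz=[(a,b,c,d,e+dz,f+dz) for a,b,c,d,e,f in HB]
qq=[p[0],p[1],-.2135]
cv2.imwrite('pics/ho1.png',np.hstack([overlay('scene','pics/hov_s.png',qq,HBz,(150,105),(90,100),6)[:, :], ]))
cv2.imwrite('pics/ho1r.png',overlay('scene','pics/hov_s.png',qq,[],(150,105),(90,100),6))
E
```

```text
[ 0.56601557 -0.15682369  0.20487958] 36.04851621635916 7.6917
```

View pics/ho1.png

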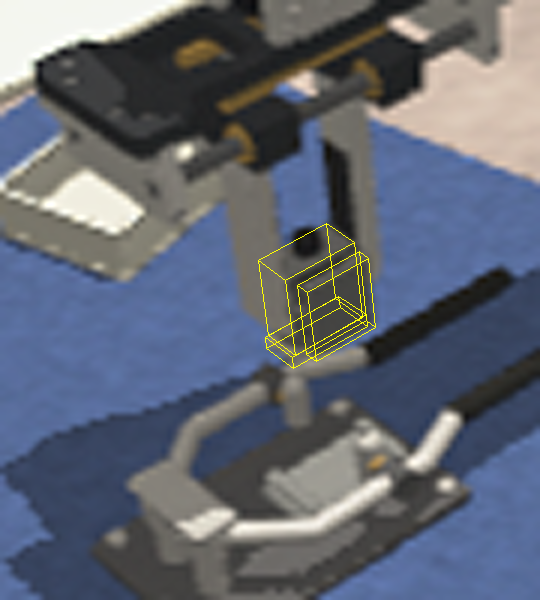

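View pics/ho1r.png

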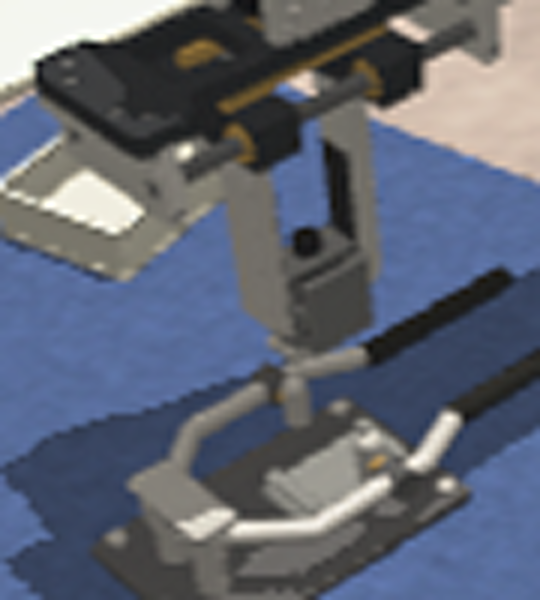

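View pics/hov_t.png

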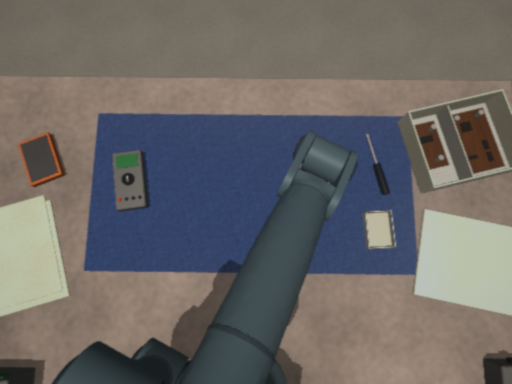

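```bash
python3 - <<'E'
from ov import *
snap('scene','hov2');p=manip.get_tcp_pos();print(p,manip.get_clock())
dz=(p[2]-.114-.002)*1000
HBz=[(a,b,c,d,e+dz,f+dz) for a,b,c,d,e,f in HB]
qq=[p[0],p[1],-.2135]
a=overlay('scene','pics/hov2.png',qq,HBz,(184,136),(36,36),11)
b=overlay('scene','pics/hov2.png',qq,[],(184,136),(36,36),11)
cv2.imwrite('pics/ho2.png',np.hstack([b,a]))
E
```

```text
[ 0.56604438 -0.15684882  0.20489663] 7.7417
```

View pics/ho2.png

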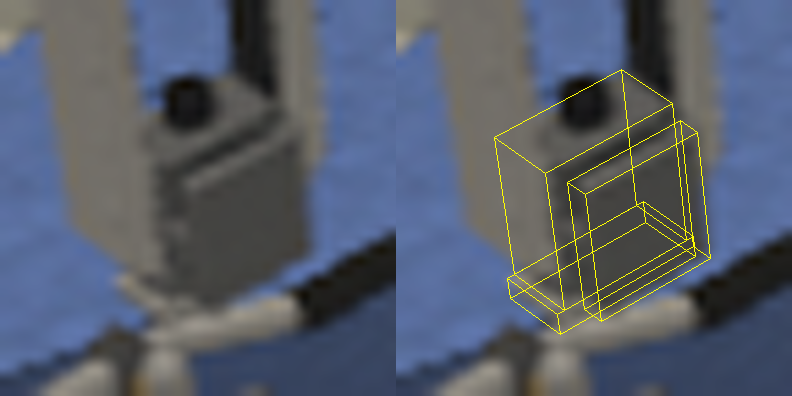

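```bash
python3 - <<'E'
from fit import *
p=manip.get_tcp_pos();dz=(p[2]-.114-.002)*1000
L=np.array([[16,20,8],[-16,20,8],[-16,20,44],[16,20,44],[20,-9,6],[20,9,0],[18,9,45]],float)+[0,0,dz]
U=up([(190,312),(313,250),(302,133),(183,190),(117,280),(165,320),(152,150)],11,(184,136))
for sub in(slice(0,4),slice(0,6)):
    def f(q): return (proj('scene',place([p[0]+q[0],p[1]+q[1],q[2]],L[sub])-0)-U[sub]).ravel()
    r=least_squares(f,[0,0,-.21],x_scale=[.01,.01,.05]);print(np.round(r.x,4),np.round(f(r.x).reshape(-1,2),1).tolist())
    f2=lambda q:f([q[0],q[1],-.2135])
    r=least_squares(f2,[0,0],x_scale=.01);print(np.round(r.x,4))
E
python3 - <<'E'
import cv2
im=cv2.imread('pics/hov2.png')[165:215,180:240]
cv2.imwrite('pics/nz.png',cv2.resize(im,None,fx=12,fy=12,interpolation=cv2.INTER_CUBIC))
E
```

```text
[-0.0026 -0.0016 -0.3054] [[0.5, 0.1], [-0.0, 0.6], [-0.2, -0.3], [-0.3, -0.4]]
[-0.0008 -0.0021]
[-0.0019 -0.0011 -0.2697] [[0.9, 0.3], [0.0, 0.6], [-0.1, -0.3], [0.1, -0.1], [-0.5, -1.0], [-0.4, 0.6]]
[-0.0013 -0.0017]
```

View pics/nz.png

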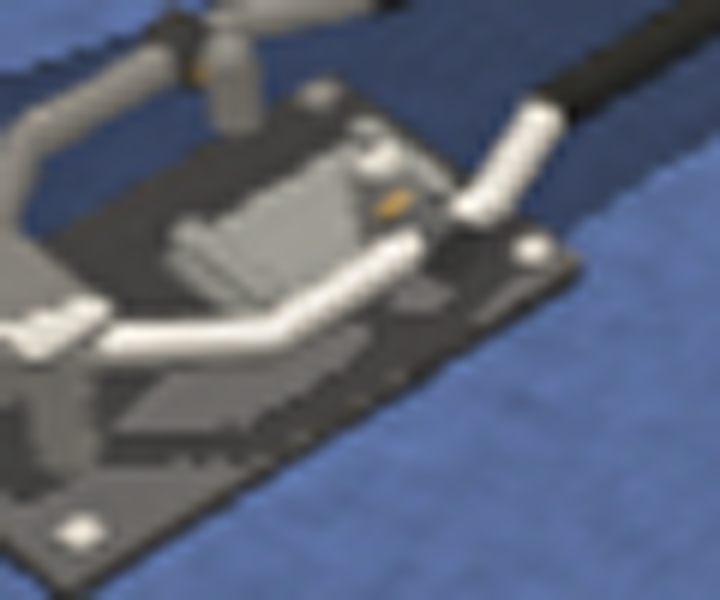

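```bash
python3 - <<'E'
from fit import *
q=[.5681,-.1535,-.2145]
for pt in((158,223),(242,245)):
    u=up(pt,6,(270,150));w=world('top',u[0],u[1],.054)
    d=w[:2]-q[:2];c,s=np.cos(q[2]),np.sin(q[2]);print(np.round(1000*np.array([c*d[0]+s*d[1],-s*d[0]+c*d[1]]),1))
E
```

```text
[ 1.1 21.3]
[ -0.4 -21.4]
```

```bash
python3 - <<'E'
from h import *
t=np.array([.5652,-.1568])
cmd=np.array([.5658,-.1582])+t-np.array(manip.get_tcp_pos()[:2])
manip.line_to([*cmd,.172],feed=.08); p=manip.get_tcp_pos();print(p)
cmd+= (t-p[:2])
manip.line_to([*cmd,.140],feed=.06,until_force=6); p=manip.get_tcp_pos();print(p,manip.get_force())
cmd+= (t-p[:2])*.7
r=manip.line_to([*cmd,.127],feed=.02,until_force=5)
print(r,manip.get_tcp_pos(),manip.get_force(),manip.get_torque(),manip.get_clock(),cmd)
snap('scene','ins')
im=cv2.imread('pics/ins.png')[140:215,165:255]
cv2.imwrite('pics/insz.png',cv2.resize(im,None,fx=8,fy=8,interpolation=cv2.INTER_CUBIC))
E
```

```text
[ 0.56478346 -0.15813804  0.17143741]
[ 0.56544485 -0.15682981  0.13994176] [ 1.28243348 -0.18767805 -1.12851939]
True [ 0.56524775 -0.15679446  0.12986982] [ 0.18294234 -0.07437911  4.05259488] [ 0.00826883 -0.00739312  0.01354006] 9.5167 [ 0.56520076 -0.15679228]
```

View pics/insz.png

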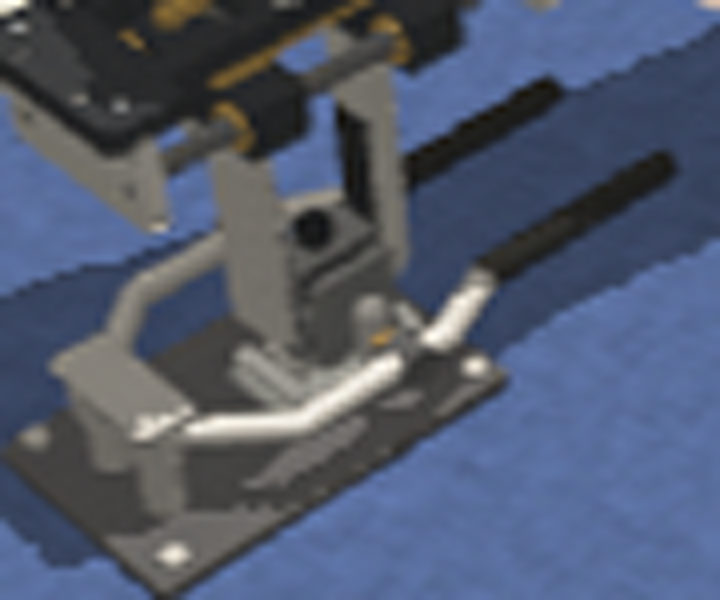

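```bash
python3 - <<'E'
from h import *
manip.set_gripper(.62,20)
print(manip.get_width()*94,manip.get_force(),manip.get_clock())
p=manip.get_tcp_pos()
manip.line_to([p[0],p[1],.215],feed=.12)
t=np.array([.4835,-.1343]);q=quat(-.2135)
manip.move_to([*t,.215],q); manip.set_gripper(1.0,20)
p=manip.get_tcp_pos();print(p,manip.get_clock())
cmd=t+(t-p[:2])
manip.line_to([*cmd,.165],feed=.1)
p=manip.get_tcp_pos();print(p,manip.get_ee_rot(),manip.get_clock())
snap('scene','grip0');snap('top','grip0t')
im=cv2.imread('pics/grip0.png')[120:215,165:275]
cv2.imwrite('pics/grip0z.png',cv2.resize(im,None,fx=7,fy=6,interpolation=cv2.INTER_CUBIC))
E
```

```text
57.93050884985394 [-0.19713378  0.66784843  0.22267069] 10.125
[ 0.48350789 -0.13431591  0.21502814] 13.0917
[ 0.48371416 -0.13439793  0.16521762] [ 9.94308500e-01 -1.06539066e-01  1.69468552e-04  7.89131839e-05] 13.7417
```

View pics/grip0z.png

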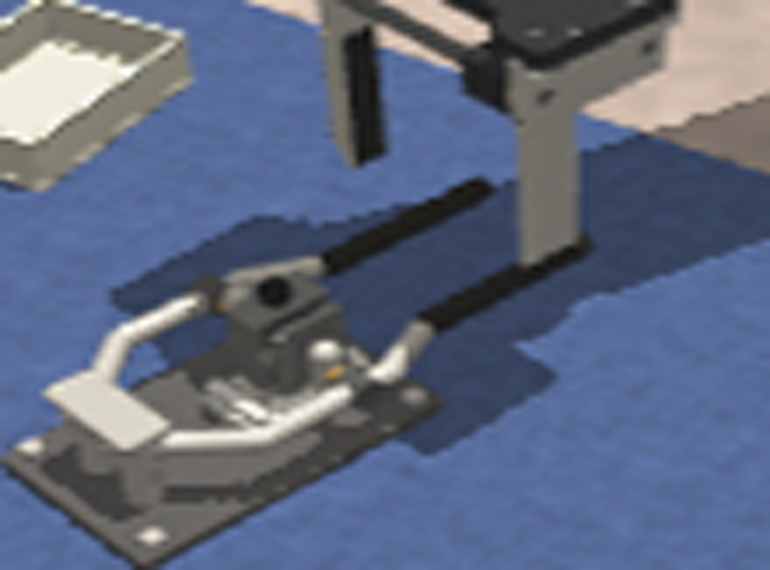

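View pics/grip0t.png

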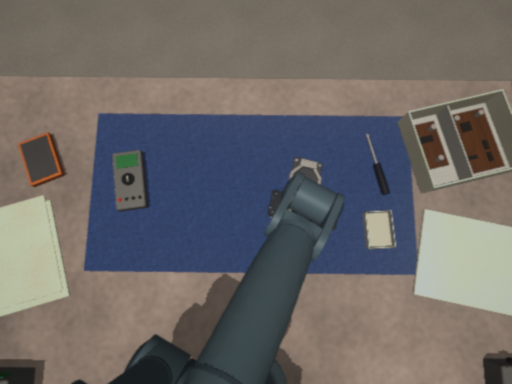

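```bash
python3 - <<'E'
from h import *
p=manip.get_tcp_pos()
print(manip.line_to([p[0]-.0002,p[1],.118],feed=.08,until_force=6),manip.get_tcp_pos(),manip.get_clock())
w=76
manip.set_gripper(w/94,8)
while w>40:
    w-=2.; manip.set_gripper(w/94,8); g=manip.get_width()*94; f=manip.get_force()
    print(w,round(g,2),np.round(f,1),round(manip.get_clock(),2))
    if g-w>1.5: break
E
```

```text
False [ 0.48400363 -0.13463988  0.11810329] 14.5833
74.0 74.07 [-0.3 -0.2 -0.1] 15.34
72.0 71.83 [ 0.7  0.1 -0.7] 15.6
70.0 70.19 [-1.2 -1.4 -0.4] 15.86
68.0 68.54 [-0.2  0.3  0.5] 16.12
66.0 65.91 [-1.7 -0.3  1. ] 16.38
64.0 64.07 [-3.   1.   2.2] 16.63
62.0 61.99 [-3.5  0.8  2.3] 16.89
60.0 59.67 [-4.   0.7  1.3] 17.15
58.0 57.84 [-4.   0.7  1.5] 17.41
56.0 56.29 [-4.   1.2  1.7] 17.67
54.0 54.05 [-4.7  1.6  1. ] 17.93
52.0 51.97 [-5.1  2.6  1.6] 18.18
50.0 49.99 [-4.2  1.8  1.3] 18.44
48.0 48.42 [-5.7  0.4  2.5] 18.7
46.0 47.93 [-5.4  2.2  1.9] 18.92
```

```bash
python3 - <<'E'
from h import *
w=48.; 
while w>39.3:
    w-=.7; F=24 if w>43.2 else 10
    manip.set_gripper(w/94,F); g=manip.get_width()*94
    print(round(w,1),F,round(g,2),np.round(manip.get_force(),1),round(manip.get_clock(),2))
    if g-w>1.2: print('stall');break
E
```

```text
47.3 24 47.23 [-6.9  1.6  1.8] 19.13
46.6 24 47.05 [-5.5  1.2  2.6] 19.35
45.9 24 46.43 [-6.7  0.6  2.6] 19.57
45.2 24 45.75 [-7.1  0.9  2.1] 19.78
44.5 24 45.06 [-5.1  1.8  2.7] 20.0
43.8 24 44.23 [-5.7  1.1  2.1] 20.22
43.1 10 46.77 [-6.   2.   1.3] 20.43
stall
```

```bash
python3 - <<'E'
from h import *
for w,F in [(44.5,24),(43.8,24),(43.1,24),(42.5,24),(42.0,20),(41.5,14),(41.,10),(40.5,10),(40.,10),(39.5,10)]:
    manip.set_gripper(w/94,F); g=manip.get_width()*94
    print(w,F,round(g,2),np.round(manip.get_force(),1),round(manip.get_clock(),2))
    if g-w>1.2: print('stall');break
E
```

```text
44.5 24 44.68 [-5.4  1.5  2. ] 20.69
43.8 24 44.36 [-6.5  1.9  3.1] 20.91
43.1 24 43.53 [-6.6  1.2  2.1] 21.12
42.5 24 42.45 [-6.   1.9  2.2] 21.34
42.0 20 41.98 [-6.7  1.1  0.8] 21.56
41.5 14 41.89 [-5.4  1.6  0.6] 21.77
41.0 10 41.16 [-5.7  0.8  1.3] 21.99
40.5 10 40.4 [-5.2 -0.3  1.7] 22.21
40.0 10 39.96 [-4.4  0.8  1.7] 22.43
39.5 10 39.56 [-5.9  1.   1.4] 22.64
```

```bash
python3 - <<'E'
from h import *
for w in (45,52,60,68,76): manip.set_gripper(w/94,10)
manip.set_gripper(1.0,10)
print(manip.get_width()*94,manip.get_force(),manip.get_clock())
p=manip.get_tcp_pos()
manip.line_to([p[0],p[1],.24],feed=.12)
manip.move_to([.40,.12,.35],quat(0))
snap('scene','fin');snap('top','fint');print(manip.get_clock())
a=cv2.resize(cv2.imread('pics/fin.png')[140:215,165:260],None,fx=8,fy=8,interpolation=cv2.INTER_CUBIC)
cv2.imwrite('pics/finz.png',a)
cv2.imwrite('pics/fintz.png',cv2.resize(cv2.imread('pics/fint.png')[150:240,270:340],None,fx=6,fy=6,interpolation=cv2.INTER_CUBIC))
E
```

```text
93.7194160653979 [ 0.10668542 -0.0936292   0.28743828] 24.9583
27.3417
```

View pics/finz.png

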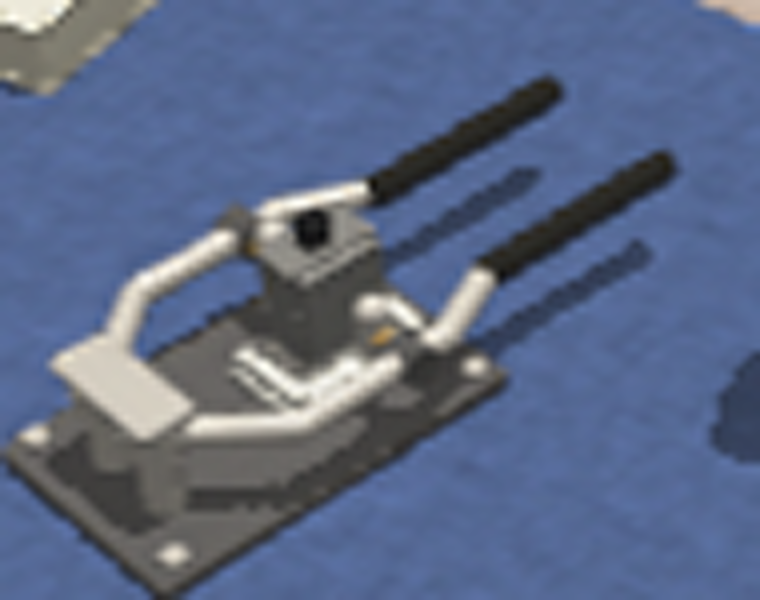

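View pics/fintz.png

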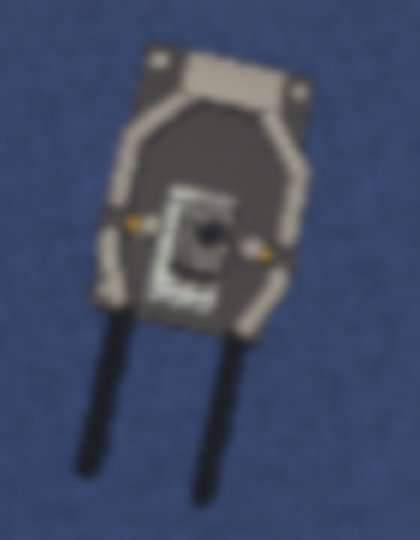

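View pics/fint.png

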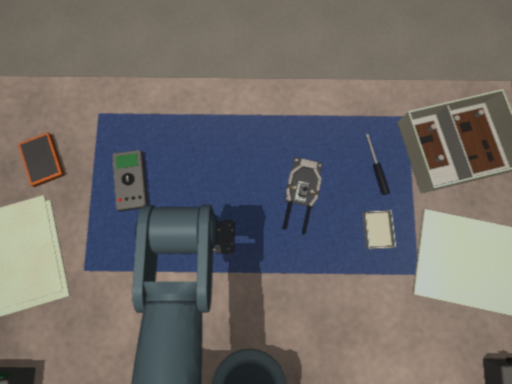

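```bash
python3 -c "
from h import *
manip.hand_in();print(manip.get_clock())"
```

```text
the job is handed in; nothing more can be done
the job is handed in; nothing more can be done
```

The hood is standing in the nest with its cover closed, both handles have sprung open, and the job is handed in. The robot's clock read 27.3 s at the last check before hand-in.

- **Placing:** I gripped the hood across x (36 mm between the pads) and lowered it into the nest. It made contact at 129.9 mm, where about 130 mm was expected for the nest floor. A flange resting on an end wall would have stopped about 6 mm higher. I then let go of it.
- **Squeezing:** Closing on the grips with 8 N, the noses met the hood at about 48 mm between the pads. I first cut the force to 10 N too early, so the cover sprang back. I then closed again with up to 24 N until the resistance fell away near 42 mm.
- **Easing off:** After that I used only 10 N, down to 39.6 mm, with no stall. That is about 4.5 mm of cover travel, past the 3.6 mm snap point. I then opened in steps and backed away.
- **Last pictures:** The hood is upright between the end walls, the dark gap at the cover is gone, and both handles are back at their open positions. The multimeter, tray and screwdriver look undisturbed.
- **Not checked or disagreeing:** The cover being fully home was judged from the squeeze readings and the pictures, not measured directly. The two cameras disagreed by 2–4 mm on positions. The hood also appears slightly to the -y side of the nest in the last top picture.

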